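Rock the sorter gate to feed the waiting cells into the empty bin

TASK

The grey bin of the cell sorter is full and its chute is shut by the red plate. With the fingertips, push the empty blue bin along the bench until its low lip sits squarely against the stop under the open chute; then press the raised yellow tab of the rocking gate all the way down, so that the three waiting cells roll down the open chute into the blue bin, and leave the gate tipped that way. Grasp and lift nothing, keep the fingers off the cells, and leave the flask, the meter and the screwdriver where they are.

Things in the scene. Friction and masses are not known exactly. Their poses are not given: they have to be found in the camera images.
- sorter: Fixed sorter, base plate 150 x 330 x 8 mm; origin on the bench under its centre, z up. y runs along gate and chutes: open chute and blue bin at -y, red plate, shut chute and fixed full grey bin (to y = 286 mm) at +y. Gate pivot along x, 70 mm up; cheeks at x = +-38 mm, 82 mm high; brass weights to 131 mm at y = 0. Turned up to 0.15 rad from the robot's axes.
- bin_stop (a point): Middle of the grey stop bar's outer face under the open chute, 11 mm up, at (0, -165) mm in the sorter's frame. Bar 120 mm wide (sorter's x), 18 mm high, facing -y. With the bin home its lip touches this face and the bin's origin is 60 mm farther out. The chute (44 mm wide inside, walls to about 60 mm high) ends 20 mm beyond the face, its underside about 30 mm up.
- tab_open (a point): Centre of the top face of the yellow tab on the gate's open-chute end, 50 (sorter's x) x 34 (y) x 5 mm, on the sorter's +x side of the trough. Raised at the start, about 84 mm above the bench; about 60 mm when pressed fully down. Free outward of the trough's side wall, whose face is 24 mm towards -x from this point and rises 18 mm above the tab. Pressing takes about 1 to 2 N.
- gate (a joint): Angle (rad) of the rocking gate, a white trough 46 x 197 mm pivoted at its middle: 0 = tipped to the shut chute (start; cells rest against the red plate), 0.16 = level, 0.32 = fully tipped to the open chute (end stop). Once past level the cells and brass weights carry it over, and it stays over by itself.
- bin: Empty blue open bin, 120 x 120 mm, loose, about 0.35 kg, 4 mm walls; origin at the centre of its underside, z up. Low lip (22 mm) on its +y side, facing the stop; back wall (60 mm) on its -y side; side walls 40 mm, rear half 60 mm. Starts 50 to 95 mm short of the stop, up to 15 mm aside, turned up to 0.15 rad to the sorter. Slides with 1 to 4 N.
- cell1: Green cylindrical battery cell, 18 mm diameter, 34 mm long, 25 g, loose in the trough with its axis along the sorter's x; the one against the red plate. Origin at its centre; rolls freely.
- cell2: The same, the middle cell.
- cell3: The same, the cell nearest the pivot.
- flask: Bystander: pale translucent solvent flask with yellow cap, 40 mm diameter, 85 mm tall, closed, loose; origin at the centre of its underside. Stands on the sorter's +x side.
- meter: Bystander: red handheld multimeter lying flat, 78 x 150 x 34 mm, loose; origin at the centre of its underside. Lies on the sorter's +x side.
- driver: Bystander: screwdriver about 150 mm long lying on the bench on the robot's side of the sorter, loose; origin under its middle.
Mind the look-alikes: they are no part of the job. What is shaped like the cell3 but black or orange is not meant.

How it is judged:
By the outcome, as a careful person would: the job done as asked, in the order asked, and still so for the second after the job is handed in, with the robot touching nothing.
It also fails if it takes over 45 s, if anything falls off the work surface, if the arm or the gripper's body presses on something with over 40 N, if the wrist force passes 120 N, or if a joint passes its speed limit or range.

ROBOT

A 6-joint arm with a two-finger parallel gripper is mounted at the origin on the work surface. World frame = base frame: x ahead of the robot, y to its left, z up, the work surface at z = 0. Lengths are in m, angles in rad, forces in N, time in s.
With the tool pointing down it reaches from about 0.3 to 1 m from the base axis. Payload 5.1 kg.
Tool frame: the origin (TCP) lies midway between the tips of the shut fingers; the grasp point (between the pads) lies 19 mm behind it (grip_point_offset is the distance from the TCP to the grasp point, in m); z points along the fingers, y is the direction in which the jaws open and shut (so a half turn about z gives the same grasp; the last joint's range is limited). The gripper opens to 95 mm and grips with 3 to 60 N. Pads are 20 mm wide; open, the fingers measure 119 mm over their backs; the gripper's body (75 mm by 180 mm) begins 59 mm behind the grasp point.
Start: joints at [-1.417, 0.124, 1.65, -0, 1.367, -0.083], TCP at [0.152, -0.632, 0.215] pointing down, gripper open.
Joint ranges: [-2.61, 2.61], [-1.02, 2.33], [0.03, 2.71], [-1.35, 4.49], [0.32, 2.68], [-2.91, 2.91]. Speed limits (rad/s): [2.57, 2.57, 3.14, 3.14, 3.14, 3.14].

INTERFACE

Orientations are given as [roll, pitch, yaw] about the fixed x, y, z axes, in that order (R = Rz(yaw) Ry(pitch) Rx(roll)).
In Python, from workcell import state, capture, job_done, grip_point_offset gives the robot as it stands. The module is installed in compiled form; this text tells all that it offers.
- The arm moves only by the tool servo_tool, never from a script. Its argument "increments" is text: rows parted by semicolons, each of 4 numbers parted by spaces: the shift along the world's x, y, z in m, then the turn about the world's z in rad. A call has 1 to 20 rows; each row shifts and turns the commanded pose from where the row before left it; what a row does not reach is not made up. A row lasts 1/10 s, in which the tool goes at most 50 mm and 8.59 degrees, less where a joint would pass 70% of its speed; a pose out of reach is approached as far as the arm can. A call with a gripper value outside its range is refused whole. "grip" is the opening, from 0 (shut) to 1 (fully open), set as the call begins (left out, the last holds). The fingers move at their own pace and stop on an object; the grip force is fixed at half the most. Time passes only in rows, so rows that do not move let the fingers close. It gives the time, the measured TCP pose, the force and the opening at its end, in the units of the state.
- state(): the state, without advancing time (a new reading comes with each control period).
- capture(name): name is "scene" or "top" or "wrist"; returns a dict with "frame" (384x512x3 uint8, red, green, blue), "range_z" (384x512 float32, m along the optical axis (not along the pixel's ray), 0 where there is no reading), "mtx" (3x3 intrinsics, pixels), "view" (4x4, takes a point from world to camera coordinates). Camera axes: x right, y up, looking along -z (the intrinsics and any distortion apply to the point x, -y, -z); pixel columns grow to the right and rows downward; lengths in m; the calibration is good to about 2 mm. The wrist camera is an equidistant fisheye: a pixel r from the principal point sees the ray r / f radians off the axis. A picture is of the moment at which its call begins.
- job_done(): hands the job in, once; it reports no verdict.
The state is a dict: "t": time; "joints": joint angles; "joint_velocities": joint speeds; "effort": joint torques, N m; "ee_pos": TCP position; "tcp_rot": TCP orientation; "wrist_force": force on the tool from outside, world axes, zero at the start; "moment": the same for the moment, N m; "grip_width": finger opening in m.
Only numpy, scipy, OpenCV 4.12 (cv2) and the standard library are available. Lean on these libraries where they do the work, as an engineer would, in place of code of your own. Each camera call takes 0.05 s, during which the arm holds its last target.

## Working session

There is one attempt and no reset: what is moved stays moved. The work goes in short steps, Python scripts to look and compute and a tool call to move; the robot and the scene stay as the last step left them, time stands still between calls to the robot, and variables do not carry over. Pictures are saved under pics/ and viewed, and the job is handed in when it is done.

Besides the shell and the picture viewer there is one more tool, called after ">>>" by a JSON object that holds its "op" and its "data". servo_tool: Moves the arm, as the interface text tells. Its arguments: {"type":"object","properties":{"increments":{"type":"string"},"grip":{"type":"number"}},"required":["increments"]}

```bash
mkdir -p pics
cat > h.py <<'E'
import numpy as np, cv2
from workcell import state, capture, job_done
def save(c,n): cv2.imwrite('pics/'+n+'.png', c['frame'][:,:,::-1])
def cloud(c):
    # world points per pixel from depth (pinhole cams)
    z=c['range_z']; K=c['mtx']; h,w=z.shape
    u,v=np.meshgrid(np.arange(w),np.arange(h))
    P=np.stack([(u-K[0,2])/K[0,0]*z, -(v-K[1,2])/K[1,1]*z, -z, np.ones_like(z)],-1)
    return (P@np.linalg.inv(c['view']).T)[...,:3]
E
python3 - <<'E'
from h import *
import pickle
s=state(); print(s)
for n in ['scene','top']:
    c=capture(n); save(c,n+'0'); pickle.dump(c,open(n+'0.pkl','wb')); print(n,c['mtx'],c['view'])
E
```

```text
{'t': 0.0, 'joints': array([-1.41660256e+00,  1.24534287e-01,  1.65167694e+00, -1.12204437e-05,
        1.36750411e+00, -8.25747784e-02]), 'joint_velocities': array([-1.86753135e-03, -1.80318859e-04,  1.19038162e-03, -1.29998848e-03,
       -2.00441700e-05, -3.60981463e-04]), 'effort': array([ 2.46675459e-03, -4.17593765e+01, -3.59930313e+01,  7.76804890e-02,
        4.90414468e-02, -1.75390519e-04]), 'ee_pos': array([ 0.15235024, -0.6312262 ,  0.21336643]), 'tcp_rot': array([-3.13947630e+00, -1.64133783e-04,  2.36770644e-01]), 'wrist_force': array([0.47222059, 0.45214824, 0.26872776]), 'moment': array([-0.0610767 ,  0.06229907, -0.00878834]), 'grip_width': 0.09500760530587163}
scene [[375.57203775   0.         251.95253988]
 [  0.         375.57203775 187.8750899 ]
 [  0.           0.           1.        ]] [[-0.71757501  0.69634159  0.0139466   0.3063413 ]
 [-0.50419733 -0.53317787  0.67934263  0.30682329]
 [ 0.48049055  0.48044745  0.73368868 -1.31817652]
 [ 0.          0.          0.          1.        ]]
top [[386.10440505   0.         259.16765905]
 [  0.         386.10440505 189.11423029]
 [  0.           0.           1.        ]] [[-0.02399093 -0.99925835  0.03011954  0.13194303]
 [ 0.99132882 -0.01988538  0.12989127 -0.55397982]
 [-0.129196    0.03297458  0.99107067 -0.83516224]
 [ 0.          0.          0.          1.        ]]
```

View pics/scene0.png

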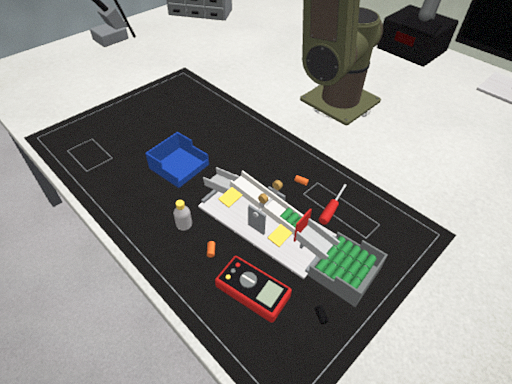

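View pics/top0.png

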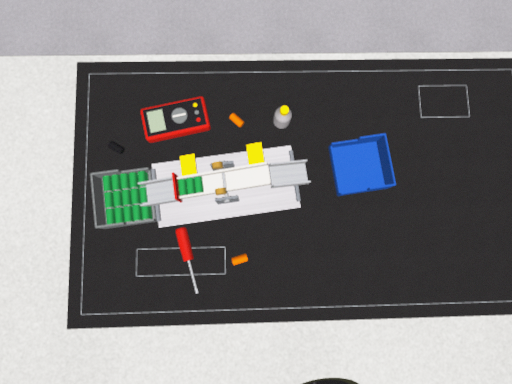

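The top view shows the sorter (centre about px 228,185), the blue bin (362,165) on its right (-y), the yellow tabs (255,153 open end; 188,164), the flask (283,117), the meter (175,118) and the driver (187,260). The arm is clear of all of them. Next I'll measure them.

Run:
```python
from h import *
import pickle
c=pickle.load(open('top0.pkl','rb')); P=cloud(c); f=c['frame']; hsv=cv2.cvtColor(f,cv2.COLOR_RGB2HSV)
def rect(m,n,P=P):
    q=P[m][:,:2].astype(np.float32)
    r=cv2.minAreaRect(q); print(n,m.sum(),'c',np.round(r[0],4),'size',np.round(r[1],4),'ang',round(r[2],2)); return q
z=P[...,2]
print('bench z',np.median(z[300:310,300:400]))
H,S,V=[hsv[...,i] for i in range(3)]
blue=(H>100)&(H<130)&(S>150)&(V>50)&(c['range_z']>0)
rect(blue&(z<0.07),'blue')
for a,b in[(0.0,.012),(.012,.03),(.033,.045),(.052,.068)]: rect(blue&(z>a)&(z<b),f'blue{a}')
q=P[blue&(z>.055)];print('back',q.mean(0))
yel=(H>22)&(H<35)&(S>180)&(V>120)
n,l,st,ce=cv2.connectedComponentsWithStats(yel.astype(np.uint8))
for i in range(1,n):
    if st[i,4]>20:
        m=l==i; rect(m,'yel%s'%ce[i].round()); print('   z',np.median(z[m]),z[m].min(),z[m].max(),P[m].mean(0))
red=((H<5)|(H>175))&(S>150)&(V>80)
n,l,st,ce=cv2.connectedComponentsWithStats(red.astype(np.uint8))
for i in range(1,n):
    if st[i,4]>20: m=l==i; rect(m,'red%s'%ce[i].round())
white=(S<40)&(V>120)&(z>.003)&(z<.014)
white[:130]=0;white[240:]=0;white[:,:140]=0;white[:,320:]=0
white=cv2.morphologyEx(white.astype(np.uint8),cv2.MORPH_OPEN,np.ones((3,3)))>0
rect(white,'plate')
for u,v in [(283,120),(228,186),(225,165),(218,191),(290,174),(300,172),(240,180)]: print(u,v,P[v,u])
```

```text
bench z -0.0007378825056204574
blue 3247 c [ 0.6174 -0.1271] size [0.1359 0.1466] ang 7.35
blue0.0 2070 c [ 0.6168 -0.1254] size [0.135  0.1429] ang 7.57
blue0.012 372 c [ 0.6074 -0.1143] size [0.1194 0.1185] ang 7.2
blue0.033 253 c [ 0.6078 -0.1146] size [0.1202 0.1173] ang 7.12
blue0.052 259 c [ 0.6122 -0.146 ] size [0.1206 0.0605] ang 7.28
back [ 0.61507441 -0.15993722  0.05818929]
yel[284. 109.] 71 c [0.7413 0.0595] size [0.0175 0.0515] ang 78.87
   z 0.0833772760405257 -0.0030431848479034462 0.08622784038421616 [0.7276259  0.06206239 0.0756643 ]
yel[255. 152.] 305 c [0.5597 0.1299] size [0.036  0.2306] ang 89.76
   z 0.08279111131750483 -0.004014207305005901 0.8956878770919333 [0.63133502 0.12922415 0.08119849]
yel[188. 163.] 288 c [0.5409 0.2323] size [0.2515 0.0462] ang 30.63
   z 0.05923650389922697 -0.002779402506026485 0.8956878770919333 [0.61173535 0.27470606 0.06773551]
red[176. 123.] 845 c [0.7327 0.3149] size [0.0932 0.1573] ang 11.69
red[198. 119.] 22 c [0.7215 0.2562] size [0.0101 0.0107] ang 81.26
red[175. 187.] 92 c [0.5025 0.2366] size [0.2083 0.0352] ang 47.08
red[184. 243.] 396 c [0.4576 0.2329] size [0.0777 0.154 ] ang 17.02
plate 4528 c [0.5708 0.1955] size [0.1503 0.3279] ang 6.89
283 120 [0.70908462 0.06319688 0.05800112]
228 186 [0.55988722 0.18780619 0.07217457]
225 165 [0.60608951 0.19371819 0.07117087]
218 191 [0.54233167 0.20518857 0.12829091]
290 174 [0.58890372 0.04960357 0.04016954]
300 172 [0.59390306 0.02612522 0.0352541 ]
240 180 [0.57159625 0.16173196 0.07755386]
```

```bash
cat >> h.py <<'E'
def meas(c,C=None,a=None):
    P=cloud(c); z=P[...,2]; hsv=cv2.cvtColor(c['frame'],cv2.COLOR_RGB2HSV); H,S,V=[hsv[...,i] for i in range(3)]
    def rc(m): 
        q=P[m][:,:2].astype(np.float32); return cv2.minAreaRect(q),q
    if C is None:
        w=(S<40)&(V>120)&(z>.003)&(z<.014); w[:130]=0;w[240:]=0;w[:,:140]=0;w[:,320:]=0
        w=cv2.morphologyEx(w.astype(np.uint8),cv2.MORPH_OPEN,np.ones((3,3)))>0
        r,_=rc(w); C=np.array(r[0]); a=np.deg2rad(r[2]); print('sorter',C,a)
    R=np.array([[np.cos(a),-np.sin(a)],[np.sin(a),np.cos(a)]])
    loc=(P[...,:2]-C)@R
    blue=(H>100)&(H<130)&(S>150)&(V>50)&(c['range_z']>0)
    for lo,hi in [(.012,.045),(.052,.066)]:
        m=blue&(z>lo)&(z<hi); r,_=rc(m); q=loc[m]; print('blue',lo,np.round((np.array(r[0])-C)@R,4),np.round(r[1],4),np.deg2rad(r[2])-a,'min',np.percentile(q,.5,0).round(4),'max',np.percentile(q,99.5,0).round(4))
    # wall lines: back wall top centre line
    m=blue&(z>.052)&(z<.066); q=loc[m]; b=q[q[:,1]<np.percentile(q[:,1],1)+.012]; b=b[abs(b[:,0]-b[:,0].mean())<.045]
    print('back line',np.polyfit(b[:,0],b[:,1],1))
    m=blue&(z>.012)&(z<.026); q=loc[m]; b=q[q[:,1]>np.percentile(q[:,1],99)-.012]; b=b[abs(b[:,0]-b[:,0].mean())<.045]
    print('lip line',np.polyfit(b[:,0],b[:,1],1),len(b))
    yel=(H>22)&(H<35)&(S>150)&(V>100)
    n,l,st,ce=cv2.connectedComponentsWithStats(yel.astype(np.uint8))
    for i in range(1,n):
        if st[i,4]>60:
            m=l==i; m&=abs(z-np.median(z[m]))<.008; q=loc[m]; lo,hi=np.percentile(q,1,0),np.percentile(q,99,0)
            print('yellow',ce[i].round(),'mid',((lo+hi)/2).round(4),'ext',(hi-lo).round(4),'z',np.median(z[m]).round(4),'world',(C+R@((lo+hi)/2)).round(4))
    return C,a,R
E
python3 - <<'E'
from h import *
import pickle
c=pickle.load(open('top0.pkl','rb'));C,a,R=meas(c)
print('bin home',C+R@[0,-.225])
c=pickle.load(open('scene0.pkl','rb'));
meas(c,C,a)
for x,y in [(0,-.400),(0,-.345),(0,-.297)]: print(x,y,C+R@[x,y])
E
```

```text
sorter [0.57075131 0.19545387] 0.1203065212553506
blue 0.012 [-0.0004 -0.3119] [0.1202 0.1185] 0.0059407384107749706 min [-0.0606 -0.3709] max [ 0.0593 -0.2528]
blue 0.052 [ 2.00e-04 -3.44e-01] [0.1206 0.0605] 0.0066848339417215075 min [-0.0601 -0.374 ] max [ 0.0601 -0.3137]
back line [ 0.00939438 -0.37081172]
lip line [ 0.00418025 -0.25486065] 102
yellow [284. 109.] mid [ 0.1361 -0.1506] ext [0.0173 0.0175] z 0.0835 world [0.724  0.0623]
yellow [255. 152.] mid [ 0.0502 -0.0734] ext [0.042  0.0318] z 0.083 world [0.6294 0.1286]
yellow [188. 164.] mid [0.0503 0.0747] ext [0.0423 0.032 ] z 0.0593 world [0.6118 0.2757]
bin home [ 0.59775503 -0.02791981]
blue 0.012 [ 0.0005 -0.3131] [0.1227 0.1213] 0.016764624029184022 min [-0.0606 -0.3734] max [ 0.0611 -0.2527]
blue 0.052 [ 0.0005 -0.3448] [0.1215 0.0612] 0.0029632993449311557 min [-0.0601 -0.3744] max [ 0.0612 -0.3144]
back line [ 0.0091576  -0.37103876]
lip line [ 0.01088939 -0.25562837] 107
0 -0.4 [ 0.61875792 -0.20165489]
0 -0.345 [ 0.61215701 -0.14705244]
0 -0.297 [ 0.60639622 -0.09939939]
```

>>> {"op": "servo_tool", "data": {"increments": "0.0235 0.0205 0 0.073;0.0235 0.0205 0 0.073;0.0235 0.0205 0 0.073;0.0235 0.0205 0 0.073;0.0235 0.0205 0 0.073;0.0235 0.0205 0 0.073;0.0235 0.0205 0 0.073;0.0235 0.0205 0 0.073;0.0235 0.0205 0 0.073;0.0235 0.0205 0 0.073;0.0235 0.0205 0 0.073;0.0235 0.0205 0 0.073;0.0235 0.0205 0 0.073;0.0235 0.0205 0 0.073;0.0235 0.0205 0 0.073;0.0235 0.0205 0 0.073;0.0235 0.0205 0 0.073;0.0235 0.0205 0 0.073;0.0235 0.0205 0 0.073;0.0225 0.0205 0 0.067", "grip": 0.7}}

```text
t: 2.1
ee_pos: [0.6221, -0.2208, 0.2139]
tcp_rot: [-3.141, -0.001, 1.694]
wrist_force: [0.3, -1.0, 0.3]
grip_width: 0.0669
```

>>> {"op": "servo_tool", "data": {"increments": "0 0 0 0;0 0 0 0;0 0 0 0"}}

```text
t: 2.4
ee_pos: [0.6207, -0.2224, 0.2142]
tcp_rot: [-3.141, -0.0, 1.69]
wrist_force: [-0.8, -1.2, 0.0]
grip_width: 0.0669
```

>>> {"op": "servo_tool", "data": {"increments": "0 0 -0.03 0;0 0 -0.03 0;0 0 -0.03 0;0 0 -0.03 0;0 0 -0.03 0;0 0 -0.02 0;0 0 -0.012 0;0 0 -0.01 0;0 0 0 0;0 0 0 0;0 0 0 0"}}

```text
t: 3.5
ee_pos: [0.6224, -0.2223, 0.0242]
tcp_rot: [3.139, 0.001, 1.691]
wrist_force: [0.3, -0.4, 0.1]
grip_width: 0.0667
```

Run:
```python
from h import *
c=capture('scene'); save(c,'s1'); c=capture('top'); save(c,'t1')
s=state();C=np.array([.57075,.19545]);a=.1203;R=np.array([[np.cos(a),-np.sin(a)],[np.sin(a),np.cos(a)]]);print((s['ee_pos'][:2]-C)@R, s['ee_pos'],s['wrist_force'],R)
```

```text
[ 0.00106439 -0.42081927] [ 0.62230924 -0.22220014  0.02403853] [0.96505803 0.3627928  0.20548409] [[ 0.99277268 -0.12001004]
 [ 0.12001004  0.99277268]]
```

View pics/s1.png

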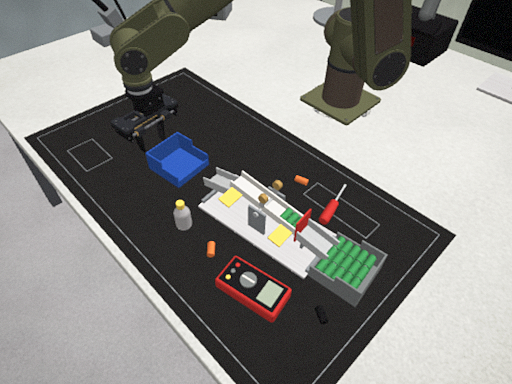

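The fingers (px 150,130) are behind the back wall, squared to it. Now I'll push along the sorter's +y axis.

>>> {"op": "servo_tool", "data": {"increments": "-0.0012 0.01 0 0;-0.0012 0.01 0 0;-0.0007 0.006 0 0;-0.0005 0.004 0 0;-0.0005 0.004 0 0;-0.0005 0.004 0 0;-0.0005 0.004 0 0;-0.0005 0.004 0 0;-0.0005 0.004 0 0;-0.0005 0.004 0 0;-0.0005 0.004 0 0;-0.0005 0.004 0 0;-0.0005 0.004 0 0;-0.0005 0.004 0 0;-0.0005 0.004 0 0;-0.0005 0.004 0 0;-0.0005 0.004 0 0;-0.0005 0.004 0 0;0 0 0 0"}}

```text
t: 5.5
ee_pos: [0.6107, -0.135, 0.0227]
tcp_rot: [-3.141, -0.001, 1.691]
wrist_force: [0.4, -0.4, -0.1]
grip_width: 0.0667
```

```bash
cat >> h.py <<'E'
C0=np.array([.57075,.19545]);a0=.1203;R0=np.array([[np.cos(a0),-np.sin(a0)],[np.sin(a0),np.cos(a0)]])
def tl():
    s=state(); print('tcp loc',((s['ee_pos'][:2]-C0)@R0).round(4),s['ee_pos'][2].round(4),s['wrist_force'].round(2),(s['wrist_force'][:2]@R0).round(2),s['tcp_rot'][2],s['t'])
E
python3 - <<'E'
from h import *
tl(); c=capture('top'); save(c,'t2'); meas(c,C0,a0)
E
```

```text
tcp loc [ 0.     -0.3329] 0.0227 [ 0.37 -0.44 -0.13] [ 0.31 -0.48] 1.6911480241247654 5.5
blue 0.012 [-0.     -0.2592] [0.1206 0.1184] 0.003796482447399163 min [-0.0602 -0.3177] max [ 0.06   -0.2003]
blue 0.052 [ 0.     -0.2907] [0.1203 0.0606] 0.0005607750124665134 min [-0.0601 -0.3209] max [ 0.0599 -0.2604]
back line [ 0.00664853 -0.31783907]
lip line [ 0.0010009  -0.20207283] 92
yellow [284. 109.] mid [ 0.1365 -0.1506] ext [0.0188 0.0182] z 0.0836 world [0.7244 0.0623]
yellow [255. 152.] mid [ 0.0503 -0.0735] ext [0.0422 0.0321] z 0.0828 world [0.6295 0.1285]
yellow [188. 164.] mid [0.0501 0.0746] ext [0.0424 0.0317] z 0.0595 world [0.6115 0.2755]
```

View pics/t2.png

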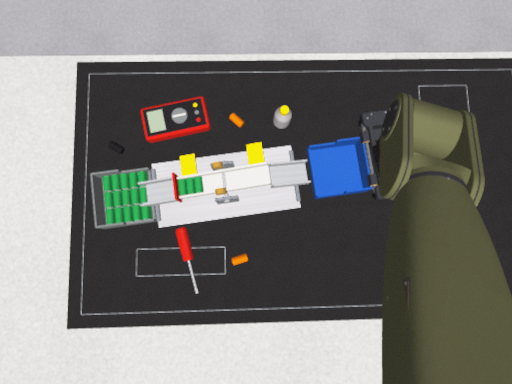

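The bin sits square and centred, about 35 mm short. I'll keep going and slow down near the stop.

>>> {"op": "servo_tool", "data": {"increments": "-0.0005 0.004 0 0;-0.0005 0.004 0 0;-0.0005 0.004 0 0;-0.0005 0.004 0 0;-0.0005 0.004 0 0;-0.0005 0.004 0 0;-0.0005 0.004 0 0;-0.0002 0.002 0 0;-0.0002 0.002 0 0;0 0.001 0 0;0 0 0 0;0 0 0 0"}}

```text
t: 6.75
ee_pos: [0.607, -0.1027, 0.0227]
tcp_rot: [3.142, -0.0, 1.691]
wrist_force: [0.2, -1.1, 1.5]
grip_width: 0.0666
```

Run:
```python
from h import *
tl(); c=capture('top'); save(c,'t3'); meas(c,C0,a0)
```

```text
tcp loc [ 2.000e-04 -3.003e-01] 0.0227 [ 0.25 -1.14  1.47] [ 0.11 -1.16] 1.6906629023751019 6.75
blue 0.012 [ 0.     -0.2267] [0.1204 0.1182] -0.0005584184356392796 min [-0.0601 -0.2851] max [ 0.0596 -0.1679]
blue 0.052 [ 0.     -0.2571] [0.1202 0.0572] -0.001940723877066508 min [-0.06   -0.2857] max [ 0.06   -0.2284]
back line [ 0.00054117 -0.28445755]
lip line [-6.36965179e-05 -1.69713889e-01] 30
yellow [284. 110.] mid [ 0.1362 -0.1505] ext [0.0186 0.0176] z 0.0834 world [0.724  0.0624]
yellow [255. 152.] mid [ 0.0502 -0.0735] ext [0.0422 0.0322] z 0.0831 world [0.6294 0.1285]
yellow [188. 164.] mid [0.05   0.0747] ext [0.0425 0.0318] z 0.0593 world [0.6115 0.2756]
```

>>> {"op": "servo_tool", "data": {"increments": "-0.0001 0.001 0 0;-0.0001 0.001 0 0;-0.0001 0.001 0 0;0 0 0 0;0 0 0 0"}}

```text
t: 7.3
ee_pos: [0.6067, -0.0998, 0.0227]
tcp_rot: [3.142, -0.0, 1.691]
wrist_force: [0.3, -1.9, -0.3]
grip_width: 0.0667
```

>>> {"op": "servo_tool", "data": {"increments": "-0.0001 0.001 0 0;-0.0001 0.001 0 0;0 0 0 0;0 0 0 0"}}

```text
t: 7.7
ee_pos: [0.6066, -0.0992, 0.0228]
tcp_rot: [3.141, 0.002, 1.691]
wrist_force: [-0.0, -6.7, 0.6]
grip_width: 0.0662
```

>>> {"op": "servo_tool", "data": {"increments": "-0.0001 0.001 0 0;-0.0001 0.001 0 0;0 0 0 0;0 0 0 0"}}

```text
t: 8.1
ee_pos: [0.6066, -0.0991, 0.0234]
tcp_rot: [3.141, 0.006, 1.691]
wrist_force: [-1.5, -12.8, 1.8]
grip_width: 0.0663
```

Run:
```python
from h import *
tl(); c=capture('top'); save(c,'t4'); meas(c,C0,a0)
c=capture('scene'); save(c,'s4'); meas(c,C0,a0)
f=c['frame'][110:260,120:320][:,:,::-1]; cv2.imwrite('pics/s4z.png',cv2.resize(f,None,fx=4,fy=4,interpolation=cv2.INTER_CUBIC))
```

```text
tcp loc [ 2.000e-04 -2.967e-01] 0.0234 [ -1.55 -12.82   1.81] [ -3.08 -12.54] 1.6909925898165208 8.1
blue 0.012 [ 2.000e-04 -2.232e-01] [0.1205 0.1181] 0.00057313374440017 min [-0.06   -0.2815] max [ 0.0601 -0.1643]
blue 0.052 [ 2.000e-04 -2.527e-01] [0.1205 0.057 ] -0.00022069631990360994 min [-0.0601 -0.2812] max [ 0.0601 -0.2242]
back line [ 0.00234415 -0.28035931]
lip line [ 0.00666259 -0.16648829] 23
yellow [284. 109.] mid [ 0.1364 -0.1506] ext [0.018  0.0176] z 0.083 world [0.7242 0.0623]
yellow [255. 152.] mid [ 0.0503 -0.0735] ext [0.0422 0.0321] z 0.0832 world [0.6295 0.1285]
yellow [188. 164.] mid [0.0502 0.0746] ext [0.0425 0.0315] z 0.0594 world [0.6116 0.2755]
blue 0.012 [ 0.001  -0.2245] [0.1227 0.1204] 0.007636702482644572 min [-0.059  -0.2842] max [ 0.0613 -0.1642]
blue 0.052 [ 0.0003 -0.256 ] [0.1218 0.0643] 0.003919270818408635 min [-0.0603 -0.2862] max [ 0.0611 -0.2248]
back line [-0.00891522 -0.28199579]
lip line [-0.08595769 -0.16401152] 44
```

View pics/s4z.png

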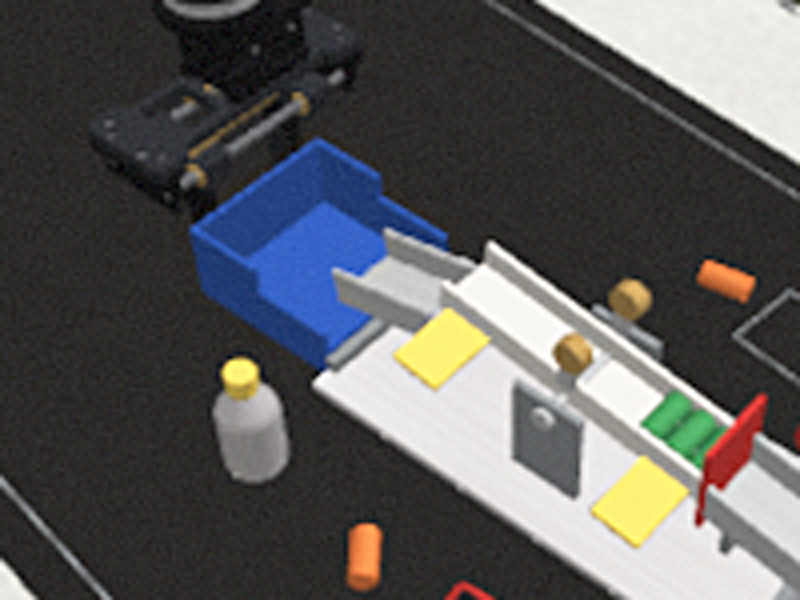

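The bin is home: its lip is against the grey bar (around px 350,345 in the zoom), and it is square and centred. Next I'll back off, lift, shut the fingers and move above the tab.

>>> {"op": "servo_tool", "data": {"increments": "0.0005 -0.004 0 0;0.0005 -0.004 0 0;0.001 -0.008 0 0;0.001 -0.008 0 0;0 0 0.02 0;0 0 0.03 0;0 0 0.03 0;0 0 0.03 0;0 0 0.03 0;0 0 0.03 0;0 0 0 0"}}

```text
t: 9.3
ee_pos: [0.6122, -0.1208, 0.1987]
tcp_rot: [3.132, 0.004, 1.691]
wrist_force: [0.3, -0.7, 1.3]
grip_width: 0.0666
```

>>> {"op": "servo_tool", "data": {"increments": "0.0025 0.025 0 0;0.0025 0.025 0 0;0.0025 0.025 0 0;0.0025 0.025 0 0;0.0025 0.025 0 0;0.0025 0.025 0 0;0.0025 0.025 0 0;0.0025 0.025 0 0;0.0025 0.025 0 0;0 0.018 0 0;0 0 0 0;0 0 0 0;0 0 0 0", "grip": 0}}

```text
t: 10.6
ee_pos: [0.6317, 0.1222, 0.1923]
tcp_rot: [-3.141, 0.0, 1.69]
wrist_force: [0.6, -0.3, -0.5]
grip_width: 0.0008
```

Run:
```python
from h import *
tl(); c=capture('scene'); save(c,'s5'); meas(c,C0,a0)
```

```text
tcp loc [ 0.0517 -0.08  ] 0.1923 [ 0.63 -0.27 -0.53] [ 0.59 -0.35] 1.6899202680488998 10.6
blue 0.012 [ 1.000e-04 -2.241e-01] [0.1228 0.121 ] 0.001661001760183911 min [-0.0595 -0.2841] max [ 0.0613 -0.1646]
blue 0.052 [ 0.001  -0.2559] [0.1218 0.061 ] 0.0035603516048716144 min [-0.0598 -0.2857] max [ 0.0615 -0.2253]
back line [ 0.02457772 -0.2823236 ]
lip line [-0.06911029 -0.16459746] 42
```

View pics/s5.png

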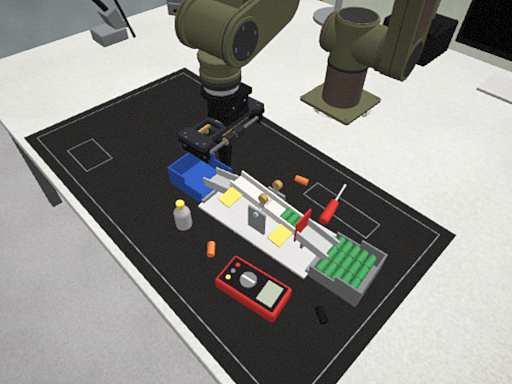

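The bin stayed put, and the tips (px 228,165) are above the tab. Descending to just above it.

>>> {"op": "servo_tool", "data": {"increments": "0 0.002 -0.025 0;0 0 -0.025 0;0 0 -0.025 0;0 0 -0.015 0;0 0 -0.006 0;0 0 0 0;0 0 0 0"}}

```text
t: 11.35
ee_pos: [0.6327, 0.1251, 0.0981]
tcp_rot: [3.139, -0.0, 1.691]
wrist_force: [1.4, -0.1, -0.2]
grip_width: 0.0002
```

Run:
```python
from h import *
tl(); c=capture('scene'); save(c,'s6')
f=c['frame'][110:260,120:320][:,:,::-1]; cv2.imwrite('pics/s6z.png',cv2.resize(f,None,fx=4,fy=4,interpolation=cv2.INTER_CUBIC))
```

```text
tcp loc [ 0.0531 -0.0773] 0.0981 [ 1.39 -0.11 -0.16] [ 1.36 -0.27] 1.6905173559306315 11.35
```

View pics/s6z.png

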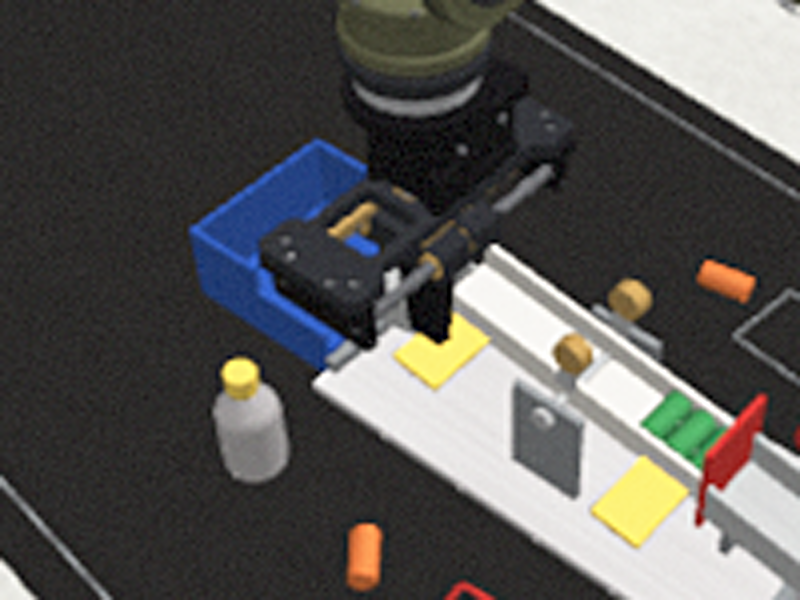

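The fingertips (px 435,335 in the zoom) are over the yellow tab, clear of the trough wall and weights. Pressing now.

>>> {"op": "servo_tool", "data": {"increments": "0 0 -0.005 0;0 0 -0.005 0;0 0 -0.003 0;0 0 -0.003 0;0 0 -0.003 0;0 0 -0.003 0;0 0 -0.003 0;0 0 -0.003 0;0 0 -0.003 0;0 0 -0.003 0;0 0 -0.002 0;0 0 -0.002 0;0 0 -0.002 0;0 0 0 0;0 0 0 0"}}

```text
t: 12.9
ee_pos: [0.632, 0.1256, 0.0614]
tcp_rot: [-3.141, -0.0, 1.691]
wrist_force: [-11.0, -0.9, 21.7]
grip_width: 0.0004
```

Run:
```python
from h import *
tl(); c=capture('scene'); save(c,'s7')
f=c['frame'][110:260,120:320][:,:,::-1]; cv2.imwrite('pics/s7z.png',cv2.resize(f,None,fx=4,fy=4,interpolation=cv2.INTER_CUBIC))
```

```text
tcp loc [ 0.0524 -0.0767] 0.0614 [-10.98  -0.88  21.71] [-11.01   0.44] 1.691239216160655 12.9
```

View pics/s7z.png

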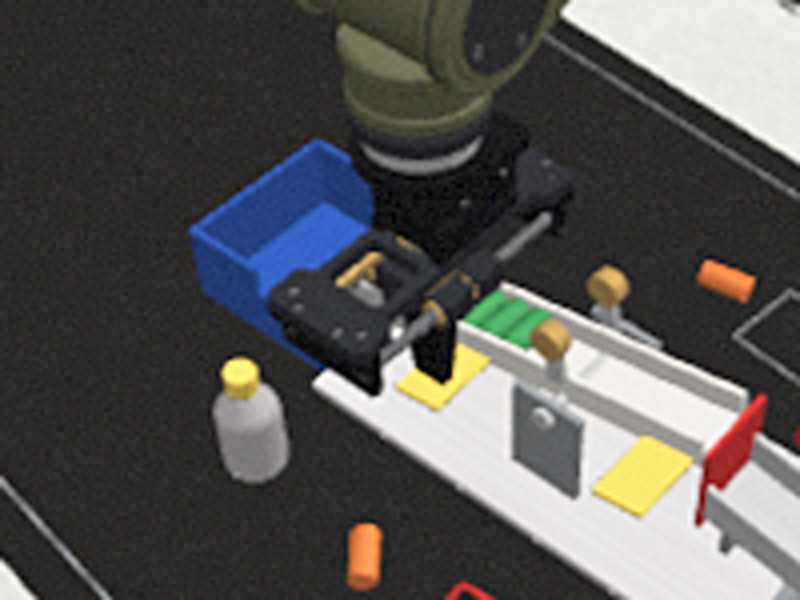

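The gate is at its end stop and the cells are rolling toward the open chute (px 505,315). Lifting away.

>>> {"op": "servo_tool", "data": {"increments": "0 0 0.003 0;0 0 0.005 0;0 0 0.01 0;0 0 0.02 0;0 0 0.03 0;0 0 0.03 0;0 0 0.03 0;0 0 0.03 0;0 0 0.02 0;0 0 0 0"}}

```text
t: 13.95
ee_pos: [0.6337, 0.1254, 0.2393]
tcp_rot: [3.134, 0.0, 1.691]
wrist_force: [0.2, 0.5, 0.7]
grip_width: 0.0005
```

>>> {"op": "servo_tool", "data": {"increments": "-0.012 -0.04 0.01 0;-0.012 -0.04 0.01 0;-0.012 -0.04 0.01 0;-0.012 -0.04 0 0;-0.012 -0.04 0 0;-0.012 -0.04 0 0;-0.012 -0.04 0 0;-0.012 -0.04 0 0;-0.012 -0.04 0 0;-0.012 -0.04 0 0;0 0 0 0;0 0 0 0;0 0 0 0"}}

```text
t: 15.25
ee_pos: [0.5117, -0.2739, 0.2635]
tcp_rot: [-3.141, -0.001, 1.691]
wrist_force: [0.5, 0.0, -0.2]
grip_width: 0.0003
```

Run:
```python
from h import *
tl(); c=capture('scene'); save(c,'s8')
f=c['frame'][110:260,120:320][:,:,::-1]; cv2.imwrite('pics/s8z.png',cv2.resize(f,None,fx=4,fy=4,interpolation=cv2.INTER_CUBIC))
c=capture('top'); save(c,'t8'); meas(c,C0,a0)
```

```text
tcp loc [-0.1149 -0.4589] 0.2635 [ 0.53  0.02 -0.15] [ 0.53 -0.05] 1.691427012035293 15.25
blue 0.012 [ 1.000e-04 -2.232e-01] [0.1204 0.1175] -0.0005994227940480934 min [-0.06   -0.2817] max [ 0.0599 -0.1646]
blue 0.052 [ 2.000e-04 -2.551e-01] [0.1201 0.0614] 0.0012510913341502727 min [-0.0598 -0.2854] max [ 0.06   -0.2244]
back line [ 0.00263891 -0.28220626]
lip line [ 0.0073393  -0.16643248] 24
yellow [284. 109.] mid [ 0.1364 -0.1507] ext [0.0174 0.0177] z 0.0832 world [0.7242 0.0622]
yellow [254. 155.] mid [ 0.0503 -0.0734] ext [0.0415 0.0321] z 0.0593 world [0.6295 0.1286]
yellow [186. 161.] mid [0.0502 0.0744] ext [0.0424 0.0316] z 0.0834 world [0.6117 0.2753]
```

View pics/s8z.png

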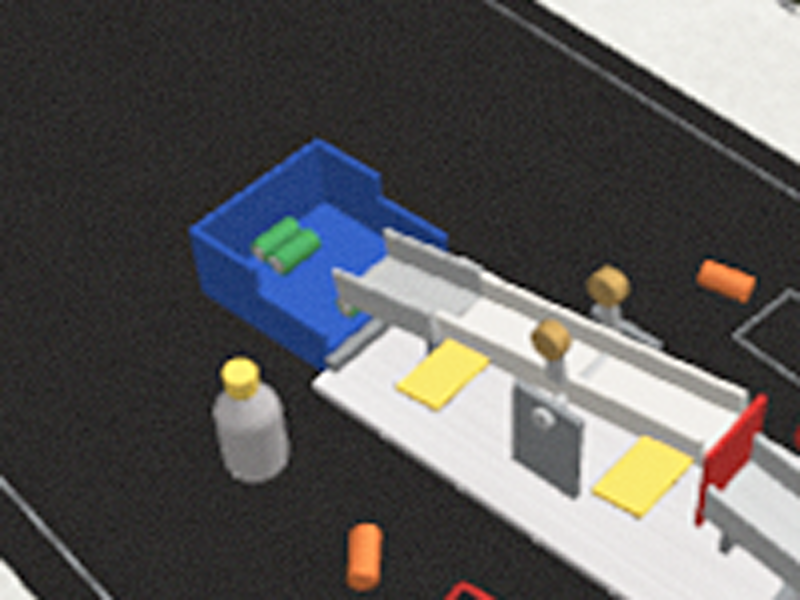

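View pics/t8.png

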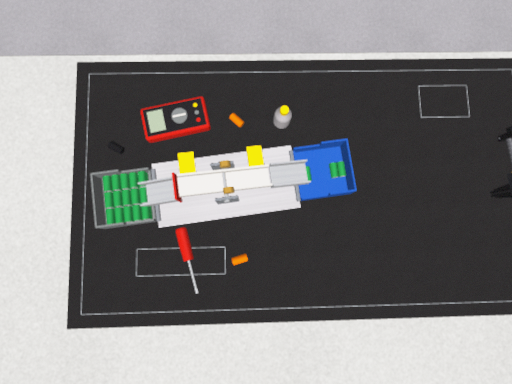

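Two cells lie in the bin (px 337,170). The third shows just at or under the chute end (308,173), so I'll check its height and whether it is moving.

>>> {"op": "servo_tool", "data": {"increments": "0 0 0 0;0 0 0 0;0 0 0 0;0 0 0 0;0 0 0 0;0 0 0 0;0 0 0 0;0 0 0 0;0 0 0 0;0 0 0 0"}}

```text
t: 16.35
ee_pos: [0.5117, -0.2749, 0.2646]
tcp_rot: [-3.142, 0.0, 1.691]
wrist_force: [-0.5, 0.3, -0.7]
grip_width: 0.0004
```

Run:
```python
from h import *
for n in ['top','scene']:
    c=capture(n); P=cloud(c); save(c,n+'9')
    hsv=cv2.cvtColor(c['frame'],cv2.COLOR_RGB2HSV); g=(hsv[...,0]>50)&(hsv[...,0]<80)&(hsv[...,1]>100)
    k,l,st,ce=cv2.connectedComponentsWithStats(g.astype(np.uint8))
    for i in range(1,k):
        m=l==i; w=P[m]; q=(w[:,:2]-C0)@R0
        if q[:,1].mean()<.05: print(n,ce[i].round(),st[i,4],'loc',np.median(q,0).round(4),q.min(0).round(3),q.max(0).round(3),'z',w[:,2].min().round(4),np.median(w[:,2]).round(4),w[:,2].max().round(4))
    y,x=(150,280) if n=='top' else (165,180)
    f=c['frame'][y:y+50,x:x+90][:,:,::-1]; cv2.imwrite('pics/z9%s.png'%n,cv2.resize(f,None,fx=8,fy=8,interpolation=cv2.INTER_CUBIC))
```

```text
top [337. 169.] 196 loc [ 0.0005 -0.2615] [-0.016 -0.279] [ 0.016 -0.245] z 0.0112 0.019 0.0241
top [308. 173.] 40 loc [ 0.0003 -0.1916] [-0.014 -0.196] [ 0.015 -0.188] z 0.0156 0.0199 0.0241
scene [145.   1.] 1 loc [-0.1024 -0.4676] [-0.102 -0.468] [-0.102 -0.468] z 0.3884 0.3884 0.3884
scene [153.   0.] 1 loc [-0.0999 -0.4323] [-0.1   -0.432] [-0.1   -0.432] z 0.4002 0.4002 0.4002
scene [96.  2.] 2 loc [-0.3344 -1.1039] [-0.336 -1.106] [-0.333 -1.102] z 0.1569 0.1579 0.1589
scene [98.  4.] 2 loc [-0.3412 -1.1014] [-0.344 -1.103] [-0.339 -1.1  ] z 0.1459 0.149 0.152
scene [182.   4.] 1 loc [-0.1878 -0.4315] [-0.188 -0.432] [-0.188 -0.432] z 0.3656 0.3656 0.3656
scene [174.   8.] 1 loc [-0.1872 -0.4643] [-0.187 -0.464] [-0.187 -0.464] z 0.3473 0.3473 0.3473
scene [120.  18.] 1 loc [-0.027  -0.4738] [-0.027 -0.474] [-0.027 -0.474] z 0.3697 0.3697 0.3697
scene [122.  24.] 1 loc [-0.0317 -0.4789] [-0.032 -0.479] [-0.032 -0.479] z 0.3525 0.3525 0.3525
scene [136.  24.] 1 loc [-0.0351 -0.4262] [-0.035 -0.426] [-0.035 -0.426] z 0.3664 0.3664 0.3664
scene [153.  24.] 1 loc [-0.0979 -0.4462]
[... 2732 characters left out ...]
02 ] z 0.0304 0.0304 0.0304
scene [413.  56.] 1 loc [-1.0075 -0.039 ] [-1.008 -0.039] [-1.008 -0.039] z 0.0283 0.0283 0.0283
scene [430.  56.] 1 loc [-1.027   0.0179] [-1.027  0.018] [-1.027  0.018] z 0.0401 0.0401 0.0401
scene [436.  56.] 1 loc [-1.1022  0.0243] [-1.102  0.024] [-1.102  0.024] z 0.012 0.012 0.012
scene [408.  58.] 2 loc [-1.0002 -0.0544] [-1.005 -0.056] [-0.996 -0.053] z 0.0119 0.0154 0.0188
scene [413.  62.] 1 loc [-1.0045 -0.0305] [-1.004 -0.03 ] [-1.004 -0.03 ] z 0.007 0.007 0.007
scene [192. 171.] 117 loc [ 0.0009 -0.254 ] [-0.017 -0.274] [0.481 0.333] z 0.0034 0.0203 0.7544
scene [208. 188.] 1 loc [ 0.0151 -0.1823] [ 0.015 -0.182] [ 0.015 -0.182] z 0.0116 0.0116 0.0116
```

View pics/z9top.png

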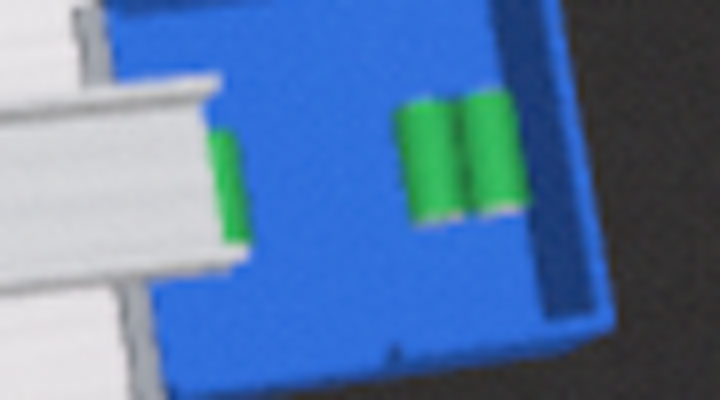

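View pics/z9scene.png

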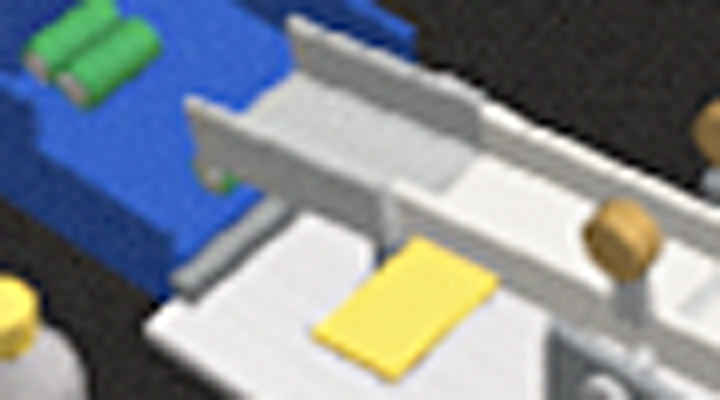

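All three cells lie at rest on the bin floor, the third just inside the lip under the chute end with its top about 22 mm up. The gate is over (open tab 59 mm, other tab 83 mm), the bin is still at the stop, and the arm is clear.

```bash
python3 -c "
from workcell import job_done; print(job_done())"
```

```text
the job is handed in; nothing more can be done
None
```

The job is done and handed in at about 16.5 s. I pushed the blue bin about 88 mm to the stop with two fingertips on its back wall. Then I pressed the yellow tab down to the gate's end stop with the fingers shut and moved the arm clear.

- **Bin:** it sits within about 0.005 rad of square by its outline and within 1 mm of centred. Its measured origin was about 223–225 mm from the sorter's origin, against 225 mm for home. It stopped hard against the bar with about 12 N of push. The straight-line fits to the lip in the scene view disagreed with this, giving -0.07 to -0.09 rad. The chute hid most of the lip in that view, so I disregarded them.
- **Gate:** it stayed tipped to the open chute after I let go, with the open tab at 59 mm and the other tab at 83 mm. The pressing force reached about 22 N at the end stop, well over the 1–2 N needed, with about 11 N sideways.
- **Cells:** all three are on the bin floor. Two lie near the back wall and one just inside the lip under the chute end.
- **Bystanders:** the flask measured within about 0.5 mm of where it started. I only compared the meter and screwdriver by eye in the top pictures, and they look unmoved.

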